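Load the LED test nest and set the gated selector

ROBOT

A 6-joint arm with a two-finger parallel gripper is mounted at the origin on the work surface. World frame = base frame: x ahead of the robot, y to its left, z up, the work surface at z = 0. Lengths are in mm, angles in rad, forces in N, time in s.
With the tool pointing down it reaches from about 350 to 775 mm from the base axis. Payload 7.3 kg.
Tool frame: the origin (TCP) lies at the very end of the fingers, on their centre line; the grasp point (between the pads) lies 19 mm behind it; z points along the fingers, y is the line along which they close (so a half turn about z gives the same grasp; the last joint's range is limited). The gripper opens to 92 mm and grips with 3 to 60 N. Pads are 19 mm wide; open, the fingers measure 130 mm over their backs; the gripper's body (75 mm by 190 mm) begins 47 mm behind the grasp point.
Start: joints at [-1.405, 0.342, 1.524, -0, 1.275, -0.146], TCP at [161.078, -499.699, 226.741] pointing down, gripper open.
Joint ranges: [-2.53, 2.53], [-0.77, 2.02], [0.04, 2.7], [-1, 4.14], [0.28, 2.66], [-3.11, 3.11]. Speed limits (rad/s): [2.57, 2.57, 3.14, 3.14, 3.14, 3.14].

INTERFACE

Orientations are given as [roll, pitch, yaw] about the fixed x, y, z axes, in that order (R = Rz(yaw) Ry(pitch) Rx(roll)).
In Python, from plant import get_obs, vision, workorder gives the robot as it stands.
- The arm moves only by the shell command python3 -m pendant 'ROWS' [OPENING]. ROWS is a JSON object of lists of equal length, an entry for each row: "dp": the shift along the tool's x, y, z in m, a list of three; "rotation": the turn, a rotation vector about the tool's x, y, z in rad, a list of three. A call has 1 to 8 rows; each row is the pose to reach, as a shift and turn from the pose commanded when the call began, along the tool's axes at that moment; what a row does not reach only later rows make up. A row lasts 1/8 s, in which the tool goes at most 62.5 mm and 10.7 degrees, less where a joint would pass 70% of its speed; a pose out of reach is approached as far as the arm can. A call with a gripper value outside its range is refused whole. OPENING is the finger opening in m, from 0 to 0.0918, set as the call begins (- or left out, the last holds). The fingers move at their own pace and stop on an object; the grip force is fixed at half the most. Time passes only in rows, so rows that repeat a pose let the fingers close. It gives the time, the measured TCP pose, the force, the opening and the grip force at its end, in the units of the state.
- get_obs(): the state, without advancing time (a new reading comes with each control period).
- vision.capture(name): name is "scene" or "top"; returns a dict with "pixels" (420x560x3 uint8, red, green, blue), "vfov" (degrees; the focal length in pixels is half the picture's height over the tangent of half this angle, whatever the lens; pixels are square), "cx", "cy" (the principal point, pixels), "pose" (4x4, takes a point from camera to world coordinates). Camera axes: x right, y up, looking along -z (the intrinsics and any distortion apply to the point x, -y, -z); pixel columns grow to the right and rows downward; lengths in mm; the calibration is good to about 2 mm. A picture is of the moment at which its call begins. There is no depth.
- workorder.close_job(): hands the job in; it is judged then, once.
The state is a dict: "time": time; "joint_positions": joint angles; "dq": joint speeds; "tau": joint torques, N m; "tool_pos": TCP position; "tcp_rot": TCP orientation; "contact_force": force on the tool from outside, world axes, zero at the start; "moment": the same for the moment, N m; "grip_width": finger opening in mm; "finger_force": force on a finger pad.
Only numpy, scipy, OpenCV 4.12 (cv2) and the standard library are available. Lean on these libraries where they do the work, as an engineer would, in place of code of your own. Each camera call takes 0.05 s, during which the arm holds its last target. There are 200 camera calls.

TASK

Lay the two LED modules, amber and red, together into the blue-rimmed test nest so that they interlock and both lie fully home. Then lift the selector lever out of its middle notch, take it up and across the gate and down into the notch on the green lamp's side, let it drop fully home and let go. Never take it down the red lamp's leg, and leave everything else on the bench where it is.

Things in the scene. Friction and masses are not known exactly. Their poses are not given: they have to be found in the camera images.
- module_a: Loose LED module A, amber LEDs, green board on black plate 16 thick, 160 g, stepped L 130 long. Origin: underside, below the middle of an upright aluminium grip rib on top: 60 long (own x), 12 wide (y), 16 to 52 above the underside; grip across its 12. z up. Plate outline from the origin, mm: x -50..-1, y -22..40; x -1..60, y -22..10; x 60..80, y -6..10.
- module_b: Loose LED module B, red LEDs, otherwise built like A, with the same rib along own x (60 long, 12 wide, 16 to 52 above the underside). Origin: underside, below the middle of its rib. z up. Plate outline from the origin, mm: x -74..-23, y -8..24; x -23..56, y -38..24.
- nest: Fixed test nest: blue-rimmed black tray, outer 154 (x) x 120 (y), origin under its centre, floor 8 above the table, walls 10 thick, 22 high; pocket 134 x 100. A blue key block fills the pocket corner x 47..67, y -50..-34. The two modules fill the pocket in one arrangement only, with 2 mm gaps all round and between them.
- seat_a (a point): Point on the nest floor where module A's origin belongs, at x -15, y -26 mm from the nest's centre; A's axes are then parallel to and the same way round as this point's (the nest's).
- seat_b (a point): Point on the nest floor where module B's origin belongs, at x 9, y 24 mm from the nest's centre; B's axes are then parallel to and the same way round as this point's.
- console: Fixed grey selector console, 175 (x) x 200 (y), front facing own -x, origin at the table under the middle of its gate plate (the body reaches x -75..100). Behind the plate a ledge 122 high carries two lamps.
- gate (a point): Centre of the face of the console's aluminium gate plate, 130 x 180, sloping 35 degrees, rising away from its front. In it: a cross channel 22 up the slope from here and, from it, three legs down at y = -60, 0, 60, all 24 wide, each to a notch 20 down the slope from here. A yellow ridge, its top 16 below the face, shuts each notch off from its leg. Axes as the console's.
- tube (a point): Centre of a fixed light tube over the gate plate, 28 in diameter, 300 long along the console's y, 276 above the table, at console x = 3, on brackets from the ledge at y = -115 and 115. A vertical gripper does not clear it with the lever at the cross channel; one tilted along the lever does, by about 30 mm.
- lever_grip (a point): Grasp point on the lever's black handle, 80 out from the plate's face when down. Axes: z outward along the lever (35 degrees from vertical, leaning to the console's front), x up the slope, y along the row of legs. Handle 16 wide (y) x 28 (x) x 46 long (z, from 26 below to 20 above this point) on a 14 mm rod. Suits a tool along -z closing along y.
- lever_side (a joint): Lever position along y, m: 0 at the middle leg, 0.06 and -0.06 at the outer legs, limits 0.065; friction 1 N. Solid islands between the legs stop it.
- lever_slope (a joint): Lever position up the slope, m: 0 in a notch (play 0.005 either way), 0.042 in the middle of the cross channel, limit 0.047; friction 1.5 N.
- lever_lift (a joint): Lift of the lever along its own axis, m: 0 fully down, at least 0.016 clears the ridge, 0.026 is the stop. A spring pulls it down with 3 N at the bottom, 6 N at the stop, so it drops home when let go over a notch.
- lamp_green: Green dome lamp, diameter 32, 25 high, on the console's ledge in line (console y 60 or -60) with the outer leg where the lever must go. Origin at its underside; axes as the console's.
- lamp_red: Red dome lamp of the same size, in line with the other outer leg, which is forbidden.
- spool: Bystander to leave alone (mm): blue wire spool, diameter 54, 45 high, standing; origin at its underside.
- flux_jar: Bystander to leave alone (mm): small jar with orange cap, diameter 50, 60 high; origin at its underside.
- iron_stand: Bystander to leave alone (mm): dark soldering-iron stand, base diameter 84, 22 high, with an upright steel coil to 100 high; origin at its underside.
- screwdriver: Bystander to leave alone (mm): screwdriver lying flat, 180 long.
- meter: Bystander to leave alone (mm): yellow multimeter lying flat, 150 x 78 x 34 high; origin at its underside.
- tip_cleaner: Bystander to leave alone (mm): black pot of brass wool, diameter 74, 54 high; origin at its underside.
- carton: Bystander to leave alone (mm): cardboard carton 90 x 120 x 60 high; origin at its underside.
Things that resemble listed ones, but are neither listed nor needed, are in the scene too. What is shaped like the module_a but purple is not meant.

How it is judged (in metres and radians):
On the way, in this order (a step that is already met when the one before it is completed fails the run):
1. both modules lie fully home in the nest, the lever not yet moved (x of module_a in the frame of seat_a between -0.005 and 0.005 m and y of module_a in the frame of seat_a between -0.005 and 0.005 m and z of module_a in the frame of seat_a between -0.004 and 0.004 m and angle between the x axis of module_a and the x axis of seat_a, either way round below 0.07 rad and angle between each of module_a, module_b's own z axis and vertical below 0.05 rad and x of module_b in the frame of seat_b between -0.005 and 0.005 m and y of module_b in the frame of seat_b between -0.005 and 0.005 m and z of module_b in the frame of seat_b between -0.004 and 0.004 m and angle between the x axis of module_b and the x axis of seat_b, either way round below 0.07 rad and value of joint lever_slope below 0.012 m and value of joint lever_side between -0.02 and 0.02 m), for 0.2 s.
2. the lever is lifted out of its notch into the cross channel (value of joint lever_slope above 0.03 m), for 0.05 s.
3. the lever is fully down in the notch on the green lamp's side (y of lever_grip in the frame of lamp_green between -0.012 and 0.012 m and value of joint lever_lift below 0.006 m and value of joint lever_slope below 0.01 m), for 0.2 s.
At the end, for the whole second after the job is handed in: Both modules rest in the nest at their seats (within 5 mm sideways, 4 mm in height, 4 degrees), and the lever is down in the green lamp's notch (within 12 mm along the row, at most 10 mm up the slope and 6 mm lifted); all released and at rest (all of step 3 and x of module_a in the frame of seat_a between -0.005 and 0.005 m and y of module_a in the frame of seat_a between -0.005 and 0.005 m and z of module_a in the frame of seat_a between -0.004 and 0.004 m and angle between the x axis of module_a and the x axis of seat_a, either way round below 0.07 rad and angle between each of module_a, module_b's own z axis and vertical below 0.05 rad and x of module_b in the frame of seat_b between -0.005 and 0.005 m and y of module_b in the frame of seat_b between -0.005 and 0.005 m and z of module_b in the frame of seat_b between -0.004 and 0.004 m and angle between the x axis of module_b and the x axis of seat_b, either way round below 0.07 rad and linear speed of each of module_a, module_b below 0.02 m/s and velocity of joint lever_lift between -0.02 and 0.02 m/s); the robot touches nothing.
It fails at once if the lever goes down the red lamp's leg (y of lever_grip in the frame of lamp_red between -0.02 and 0.02 m and value of joint lever_slope below 0.025 m).
It fails at once if another thing on the bench is moved by more than 30 mm (distance of any of spool, flux_jar, iron_stand, screwdriver, meter, tip_cleaner, carton from where it was at the start of the episode above 0.03 m).
It also fails if it takes over 72 s, if anything falls off the work surface, if the arm or the gripper's body presses on something with over 40 N, if the wrist force passes 120 N, or if a joint passes its speed limit or range.

## Working session

There is one attempt and no reset: what is moved stays moved. The work goes in short steps, Python scripts to look and compute and a shell command to move; the robot and the scene stay as the last step left them, time stands still between calls to the robot, and variables do not carry over. Pictures are saved under pics/ and viewed, at most 10 in all, crops included, and the job is handed in when it is done.

```bash
ls; mkdir -p pics
python3 - <<'E'
from plant import get_obs, vision
import cv2,numpy as np
o=get_obs();print({k:np.round(v,3).tolist() for k,v in o.items()})
for n in("top","scene"):
    c=vision.capture(n);cv2.imwrite(f"pics/{n}0.png",c["pixels"][:,:,::-1]);np.savez(f"pics/{n}0.npz",**c)
    print(n,{k:np.round(v,3).tolist() for k,v in c.items() if k!="pixels"})
E
```

```text
pics
{'time': 0.0, 'joint_positions': [-1.405, 0.343, 1.525, 0.0, 1.275, -0.146], 'dq': [0.001, -0.0, -0.001, 0.002, 0.001, -0.001], 'tau': [0.0, -43.125, -24.422, 0.072, 0.056, -0.0], 'tool_pos': [161.014, -499.272, 226.053], 'tcp_rot': [-3.14, -0.0, 0.312], 'contact_force': [-0.073, 1.39, 0.281], 'moment': [0.013, -0.031, -0.017], 'finger_force': 0.0, 'grip_width': 91.896}
top {'vfov': 56.501, 'cx': 281.445, 'cy': 215.15, 'pose': [[0.017, 0.995, -0.094, 410.56], [-1.0, 0.016, -0.019, 10.002], [-0.017, 0.094, 0.995, 1175.129], [0.0, 0.0, 0.0, 1.0]]}
scene {'vfov': 53.89, 'cx': 282.838, 'cy': 214.161, 'pose': [[0.731, -0.498, 0.466, 1018.754], [0.682, 0.534, -0.499, -484.538], [-0.0, 0.683, 0.73, 924.347], [0.0, 0.0, 0.0, 1.0]]}
```

View pics/top0.png

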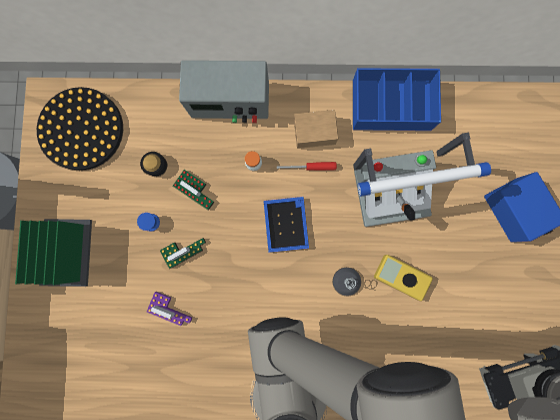

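View pics/scene0.png

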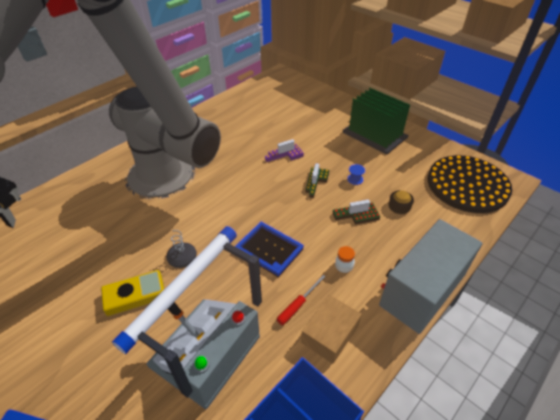

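Top view: two red/amber modules at about (194,189) and (185,252), purple decoy (168,309), nest (286,225), console around (395,190) with the green lamp at (422,160) and the red at (378,168). The lever handle is at (407,210). I'll enlarge these.

Run:
```python
import cv2,numpy as np
a=cv2.imread("pics/top0.png");b=cv2.imread("pics/scene0.png")
def cr(i,x,y,w,h,W,H):return cv2.resize(i[y:y+h,x:x+w],(W,H),interpolation=cv2.INTER_NEAREST)
t=np.hstack([cr(a,155,165,66,50,396,300),cr(a,150,228,67,50,404,300)])
u=np.hstack([cr(a,255,190,66,50,396,300),cr(a,350,140,94,70,404,300)])
cv2.imwrite("pics/z1.png",np.vstack([t,u]))
t=np.hstack([cr(b,290,155,66,50,396,300),cr(b,325,185,67,50,404,300)])
u=np.hstack([cr(b,230,215,80,60,396,300),cr(b,130,260,134,100,404,300)])
cv2.imwrite("pics/z2.png",np.vstack([t,u]))
```

```text
(no output)
```

View pics/z1.png

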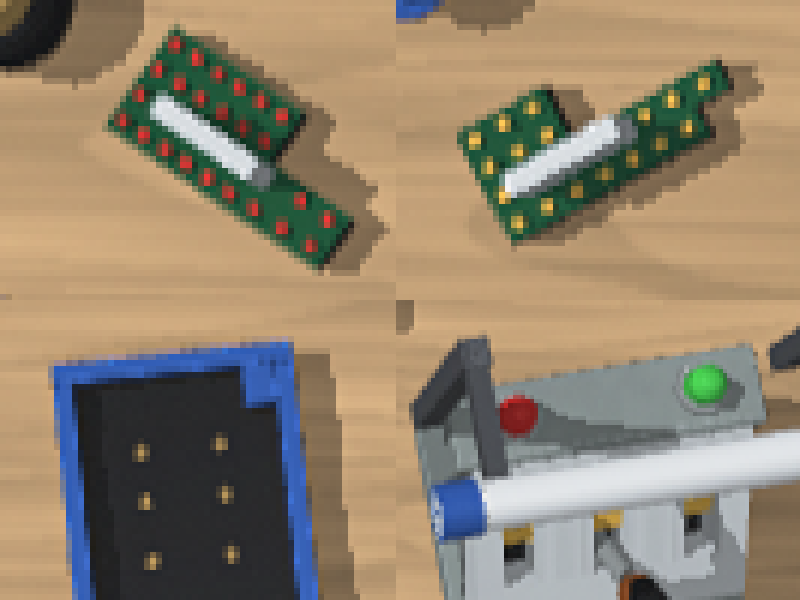

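View pics/z2.png

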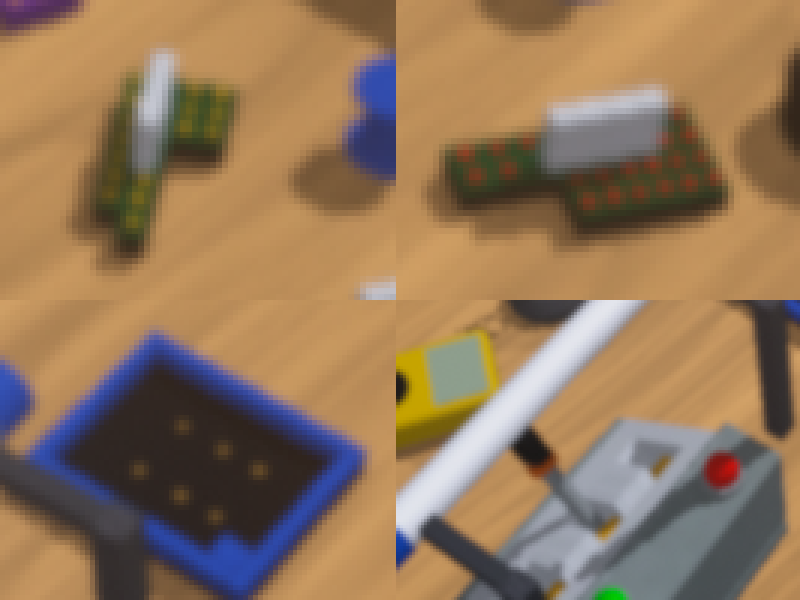

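The amber module A has its tongue pointing up-right in the top view, at about (204,240). The red module B has its narrow end down-right at about (211,206). The nest key is at the upper right, about (299,203), and the green lamp is on the right, so console y = -60. Next I measure these positions.

```bash
cat > h.py <<'E'
import cv2,numpy as np
def load(n): return dict(np.load(f"pics/{n}.npz"))
def snap(name,fn):
    from plant import vision
    c=vision.capture(name);np.savez(f"pics/{fn}.npz",**c);cv2.imwrite(f"pics/{fn}.png",c["pixels"][:,:,::-1]);return c
def ray(c,uv):
    uv=np.atleast_2d(uv).astype(float);f=c["pixels"].shape[0]/2/np.tan(np.radians(c["vfov"]/2))
    d=np.c_[(uv[:,0]-c["cx"])/f,-(uv[:,1]-c["cy"])/f,-np.ones(len(uv))]
    return c["pose"][:3,3],d@c["pose"][:3,:3].T
def onz(c,uv,z):
    o,d=ray(c,uv);return o+d*((z-o[2])/d[:,2])[:,None]
def tri(c1,u1,c2,u2):
    o1,d1=ray(c1,u1);o2,d2=ray(c2,u2);d1=d1[0];d2=d2[0]
    s=np.linalg.lstsq(np.c_[d1,-d2],o2-o1,rcond=None)[0];p,q=o1+s[0]*d1,o2+s[1]*d2
    return (p+q)/2,np.linalg.norm(p-q)
def hsv(c,k=1):
    im=c["pixels"]
    return cv2.cvtColor(im,cv2.COLOR_RGB2HSV).astype(int)
def big(m,box=None):
    m=m.astype(np.uint8)
    if box is not None:
        z=np.zeros_like(m);x0,y0,x1,y1=box;z[y0:y1,x0:x1]=m[y0:y1,x0:x1];m=z
    n,l,s,ce=cv2.connectedComponentsWithStats(m)
    i=1+np.argmax(s[1:,4]);return (l==i),s[i],ce[i]
def kabsch(P,Q): # Q=R P+t, 2D
    a,b=P.mean(0),Q.mean(0);p,q=P-a,Q-b
    th=np.arctan2((p[:,0]*q[:,1]-p[:,1]*q[:,0]).sum(),(p*q).sum());R=np.array([[np.cos(th),-np.sin(th)],[np.sin(th),np.cos(th)]])
    t=b-R@a;return th,t,np.linalg.norm(P@R.T+t-Q,axis=1)
E
python3 - <<'E'
from h import *
np.set_printoptions(precision=1,suppress=True)
T=load("top0");S=load("scene0")
H=hsv(T);h,s,v=H[...,0],H[...,1],H[...,2]
# blue nest rim
for nm,c,box in(("top",T,(255,185,320,262)),("scene",S,(225,215,310,280))):
    q=hsv(c);m=(q[...,0]>100)&(q[...,0]<130)&(q[...,1]>120)&(q[...,2]>60)
    m,st,ce=big(m,box)
    ct=cv2.findContours(m.astype(np.uint8),cv2.RETR_CCOMP,cv2.CHAIN_APPROX_NONE)[0]
    ct=sorted(ct,key=cv2.contourArea)[::-1]
    ctw=[onz(c,k[:,0],22)[:,:2].astype(np.float32) for k in ct[:2]]
    print(nm,st,[cv2.minAreaRect(k) for k in ctw])
# rib tops & boards
for nm,box in(("A",(155,235,210,272)),("B",(170,168,218,213))):
    x0,y0,x1,y1=box
    sub=np.s_[y0:y1,x0:x1]
    rib=(s<40)&(v>190);m,st,ce=big(rib,box)
    ct=cv2.findContours(m.astype(np.uint8),cv2.RETR_EXTERNAL,cv2.CHAIN_APPROX_NONE)[0][0][:,0]
    w=onz(T,np.argwhere(m)[:,::-1],52)[:,:2];mu=w.mean(0);e,V=np.linalg.eigh(np.cov((w-mu).T));d=V[:,1];p=(w-mu)@d
    print(nm,"rib n",m.sum(),ce,mu,"yaw",np.degrees(np.arctan2(d[1],d[0])),"len",np.ptp(p),"mid",mu+d*(p.max()+p.min())/2)
    brd=((h>50)&(h<90)&(s>80)) ; 
    for nm2,c in(("top",T),):
        bm,st,ce=big(cv2.morphologyEx((brd|m|((s>150)&(v>120)&((h<5)|(h>170)|(h>16)))).astype(np.uint8),cv2.MORPH_CLOSE,np.ones((3,3))),box)
        k=max(cv2.findContours(bm.astype(np.uint8),cv2.RETR_EXTERNAL,cv2.CHAIN_APPROX_NONE)[0],key=cv2.contourArea)
        ap=cv2.approxPolyDP(k,2.0,True)[:,0];print(st,"poly",ap.tolist());print(onz(T,ap,16)[:,:2].tolist())
# lamps, tube caps
def cen(c,m,box):
    m,st,ce=big(m,box);return ce,st[4]
for c,bx in((T,{"g":(410,150,435,170),"r":(370,160,388,176)}),(S,{"g":(185,345,215,375),"r":(225,305,250,328)})):
    q=hsv(c);hh,ss,vv=q[...,0],q[...,1],q[...,2]
    g=cen(c,(hh>45)&(hh<75)&(ss>150)&(vv>80),bx["g"]);r=cen(c,((hh<6)|(hh>174))&(ss>150)&(vv>80),bx["r"]);print("lamps",g,r,onz(c,[g[0],r[0]],134))
for c,bx in((T,((355,175,372,200),(470,158,492,180))),(S,((110,330,136,352),(220,225,240,245)))):
    q=hsv(c);m=(q[...,0]>100)&(q[...,0]<130)&(q[...,1]>150)&(q[...,2]>60)
    e=[cen(c,m,b) for b in bx];print("caps",e,onz(c,[x[0] for x in e],276))
E
```

```text
top [264 197  45  55 622] [((492.4402770996094, 18.711753845214844), (152.2769775390625, 118.4572525024414), 6.914805889129639), ((493.0164489746094, 19.267379760742188), (136.55136108398438, 104.62010192871094), 6.924184799194336)]
scene [236 223  67  52 659] [((498.971435546875, 14.659652709960938), (153.38377380371094, 121.95374298095703), 6.9709625244140625)]
A rib n 78 [177.  253.6] [400.3 329.4] yaw 121.93373713197718 len 57.597438639442416 mid [399.7 330.3]
[160 239  45  29 569] poly [[204, 241], [201, 239], [188, 246], [189, 252], [184, 247], [178, 250], [174, 243], [160, 251], [170, 267], [201, 250], [200, 245]]
[[438.6761535492761, 260.7396928467603], [444.45730079739894, 269.90347486928323], [423.0541729170395, 307.88449051210057], [405.37596741231744, 304.1985794748858], [419.8906149532018, 319.6937046899137], [410.71226973780193, 337.21685978673105], [431.22722908847976, 350.04437427373995], [406.82575453208847, 390.79398019707696], [360.25615688837973, 358.86201954140216], [411.8988514801509, 268.7052615872923], [426.62586650217924, 272.2285806242119]]
B rib n 68 [188.4
[... 363 characters left out ...]
85347], [582.4989318094149, 274.983671230437], [573.3121595717043, 280.6795582667792], [576.2086400460059, 289.84282162888064], [613.0478084372633, 267.03030622885666]]
lamps (array([421.5, 159.1]), np.int32(64)) (array([377.8, 166.5]), np.int32(61)) [[ 666.1 -345.3  134. ]
 [ 644.3 -227.8  134. ]]
lamps (array([200.4, 362.1]), np.int32(130)) (array([237.6, 316.2]), np.int32(90)) [[ 667.1 -345.2  134. ]
 [ 646.5 -227.1  134. ]]
caps [(array([364.5, 188.1]), np.int32(117)), (array([485.1, 168.6]), np.int32(112))] [[ 561.  -164.4  276. ]
 [ 610.7 -442.7  276. ]]
caps [(array([124.1, 341.4]), np.int32(227)), (array([228.9, 232.8]), np.int32(86))] [[ 609.4 -434.4  276. ]
 [ 559.3 -155.5  276. ]]
```

```bash
cat >> h.py <<'E'
from scipy.spatial.transform import Rotation as Ro
def goal(pos,rpy,deg=True,R=None):
    from plant import get_obs
    o=get_obs();R0=Ro.from_euler("xyz",o["tcp_rot"]);R1=Ro.from_euler("xyz",rpy,degrees=deg) if R is None else R
    dp=R0.inv().apply(np.array(pos)-o["tool_pos"])/1000;rv=(R0.inv()*R1).as_rotvec()
    print("dp",np.round(dp,4).tolist(),"rot",np.round(rv,3).tolist(),"rows>=",round(max(np.linalg.norm(dp)/.0625,np.degrees(np.linalg.norm(rv))/10.7),1))
E
python3 - <<'E'
from h import *
np.set_printoptions(precision=1,suppress=True)
T=load("top0");S=load("scene0")
A=kabsch(np.array([[-50,-22],[-50,40],[-1,40],[60,-22],[80,10],[80,-6]],float),onz(T,[[170,267],[160,251],[174,243],[201,250],[201,239],[204,241]],16)[:,:2])
B=kabsch(np.array([[56,-38],[56,24],[-74,24],[-74,-8],[-23,-38]],float),onz(T,[[184,170],[173,185],[208,208],[212,201],[204,183]],16)[:,:2])
for k in(A,B):print(np.degrees(k[0]),k[1],k[2])
# rib in scene
q=hsv(S)
for box in((300,155,325,195),(340,195,372,216)):
    m,st,ce=big((q[...,1]<60)&(q[...,2]>120),box);print("scene rib blob",st,ce)
# lever handle dark
for c,box in((T,(395,195,420,225)),(S,(160,295,195,325))):
    q=hsv(c);m,st,ce=big((q[...,2]<75),box);print("handle",st,ce)
    k=np.argwhere(m)[:,::-1];print(k[np.argmax(k[:,1])],k[np.argmin(k[:,1])])
    o=(q[...,0]<15)&(q[...,1]>140)&(q[...,2]>90);m,st,ce=big(o,box);print("orange",st,ce)
a,e=tri(T,[177,253.6],S,[313.5,172]);print(a,e)
goal([400,330,120],[180,0,32])
E
python3 -c "
import cv2,numpy as np
a=cv2.imread('pics/top0.png');b=cv2.imread('pics/scene0.png')
f=lambda i,x,y,w,h:cv2.resize(i[y:y+h,x:x+w],(400,400),interpolation=cv2.INTER_NEAREST)
cv2.imwrite('pics/z3.png',np.hstack([f(a,385,185,40,40),f(b,155,290,50,50)]))"
```

```text
-58.496588977266256 [399.5 329.9] [6.  2.8 2.5 1.4 6.1 3.3]
57.387588581186264 [593.7 303.8] [4.1 3.9 4.5 4.2 3. ]
scene rib blob [312 163   8  19  80] [315.3 171.3]
scene rib blob [350 200  20  11 167] [359.4 205. ]
handle [404 205  11  16 131] [409.1 212.1]
[410 220] [405 205]
orange [402 205   2   6  10] [402.6 207.5]
handle [169 303  12  12  91] [174.5 309.3]
[174 314] [173 303]
orange [173 310  11  10  42] [178.3 315.2]
[398.  331.4  36.2] 6.713684591720822
dp [0.4819, -0.7158, 0.1072] rot [-0.001, -0.0, -0.247] rows>= 13.9
```

View pics/z3.png

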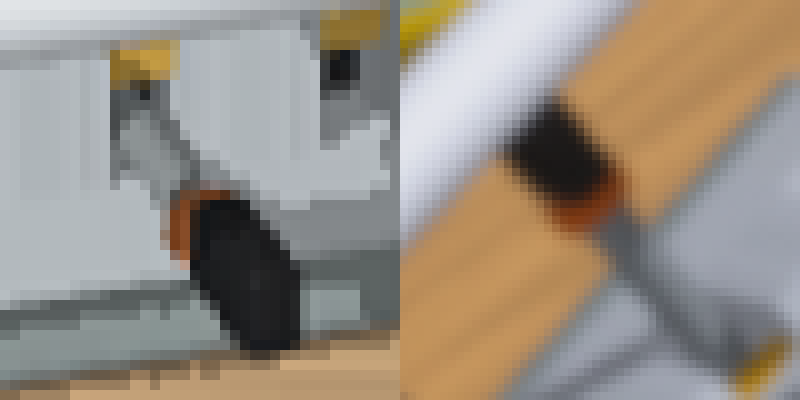

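Crop: handle black in the top view from (407,205) to (412,220), with the orange ring at its lower end near (404,207). In the scene view the ring is at about (178,314), and the tube clips the handle's upper part. I'll get the moves' numbers and check the lever geometry by projection.

```bash
cat >> h.py <<'E'
def proj(c,P):
    P=np.atleast_2d(P);q=(P-c["pose"][:3,3])@c["pose"][:3,:3];f=c["pixels"].shape[0]/2/np.tan(np.radians(c["vfov"]/2))
    return np.c_[c["cx"]-f*q[:,0]/q[:,2],c["cy"]+f*q[:,1]/q[:,2]]
E
python3 - <<'E'
from h import *
np.set_printoptions(precision=1,suppress=True)
T=load("top0");S=load("scene0")
ax=np.array([-.564,-.1015,.819])
for z0 in(75,80,85,90,95):
    g=np.array([520.9,-310.7,z0+54]);P=[g-26*ax,g+20*ax]
    print(z0,proj(T,P).tolist(),proj(S,P[:1]).tolist())
goal([480,0,230],[180,0,31.7])
E
```

```text
75 [[405.3318216574409, 208.08392194291287], [411.5077976736477, 216.30996747489473]] [[177.18235377515578, 315.4465850646]]
80 [[405.8799217670649, 207.87844936544192], [412.10737294270746, 216.13647188511985]] [[176.75637089120573, 314.297044076441]]
85 [[406.4331773768123, 207.67104408648103], [412.71280952270774, 215.9612802420703]] [[176.32694135418615, 313.1382020831838]]
90 [[406.991661570346, 207.46167870831886], [413.32419378407366, 215.7843675532412]] [[175.89402316356745, 311.9699457438184]]
95 [[407.5554488192528, 207.25032531293715], [413.94161380257657, 215.60570833266164]] [[175.45757363361852, 310.7921598682764]]
dp [0.4568, -0.3774, -0.0033] rot [-0.001, -0.0, -0.241] rows>= 9.5
```

```bash
python3 -m pendant '{"dp":[[0.457,-0.377,-0.003],[0.457,-0.377,-0.003],[0.457,-0.377,-0.003],[0.457,-0.377,-0.003],[0.457,-0.377,-0.003],[0.457,-0.377,-0.003],[0.457,-0.377,-0.003],[0.457,-0.377,-0.003]],"rotation":[[0,0,-0.241],[0,0,-0.241],[0,0,-0.241],[0,0,-0.241],[0,0,-0.241],[0,0,-0.241],[0,0,-0.241],[0,0,-0.241]]}' 0.0918
python3 -c "
from h import *
goal([399.7,330.2,90],[180,0,31.7])"
```

```text
time: 1.1
tool_pos: [431.3, -76.6, 229.2]
tcp_rot: [3.141, 0.0, 0.553]
contact_force: [1.9, -0.3, 0.2]
grip_width: 92.1
finger_force: 0.0
dp [0.1867, -0.3629, 0.1391] rot [0.0, 0.0, -0.001] rows>= 6.9
```

```bash
python3 -m pendant '{"dp":[[0.187,-0.363,0.139],[0.187,-0.363,0.139],[0.187,-0.363,0.139],[0.187,-0.363,0.139],[0.187,-0.363,0.139],[0.187,-0.363,0.139],[0.187,-0.363,0.139],[0.187,-0.363,0.139]],"rotation":[[0,0,0],[0,0,0],[0,0,0],[0,0,0],[0,0,0],[0,0,0],[0,0,0],[0,0,0]]}'
python3 -c "
from h import *
goal([399.7,330.2,20],[180,0,31.7])"
```

```text
time: 2.1
tool_pos: [397.4, 331.1, 88.3]
tcp_rot: [-3.141, 0.003, 0.557]
contact_force: [-0.3, -0.3, 0.0]
grip_width: 91.6
finger_force: 0.0
dp [0.0017, 0.002, 0.0683] rot [-0.0, 0.003, 0.004] rows>= 1.1
```

```bash
python3 -m pendant '{"dp":[[0.001,0.001,0.05],[0.001,0.001,0.068],[0.001,0.001,0.068],[0.001,0.001,0.068]],"rotation":[[0,0,0],[0,0,0],[0,0,0],[0,0,0]]}'
python3 -m pendant '{"dp":[[0,0,0],[0,0,0],[0,0,0],[0,0,0],[0,0,0],[0,0,0]],"rotation":[[0,0,0],[0,0,0],[0,0,0],[0,0,0],[0,0,0],[0,0,0]]}' 0.056
```

```text
time: 2.6
tool_pos: [401.3, 328.0, 23.2]
tcp_rot: [3.141, -0.001, 0.552]
contact_force: [-0.4, 1.0, -0.2]
grip_width: 91.4
finger_force: 0.0
time: 3.35
tool_pos: [400.5, 328.4, 22.4]
tcp_rot: [-3.142, -0.0, 0.553]
contact_force: [-1.6, 0.3, 3.7]
grip_width: 59.5
finger_force: 30.0
```

```bash
python3 -m pendant '{"dp":[[0,0,0],[0,0,0],[0,0,0],[0,0,-0.045],[0,0,-0.045],[0,0,-0.045],[0,0,-0.045],[0,0,-0.045]],"rotation":[[0,0,0],[0,0,0],[0,0,0],[0,0,0],[0,0,-0.18],[0,0,-0.36],[0,0,-0.54],[0,0,-0.72]]}' 0.0918
python3 -m pendant '{"dp":[[0,0,0],[0,0,0],[0,0,0],[0,0,0],[0,0,0],[0,0,0.03],[0,0,0.045],[0,0,0.045]],"rotation":[[0,0,-0.18],[0,0,-0.36],[0,0,-0.54],[0,0,-0.72],[0,0,-0.851],[0,0,-0.851],[0,0,-0.851],[0,0,-0.851]]}'
python3 -m pendant '{"dp":[[0,0,0],[0,0,0],[0,0,0],[0,0,0],[0,0,0],[0,0,0],[0,0,0]],"rotation":[[0,0,0],[0,0,0],[0,0,0],[0,0,0],[0,0,0],[0,0,0],[0,0,0]]}' 0.006
python3 -c "
from h import *
from plant import get_obs
print(get_obs()['joint_positions'])"
```

```text
time: 4.35
tool_pos: [400.5, 328.2, 67.1]
tcp_rot: [-3.142, 0.0, 1.279]
contact_force: [-0.7, -0.4, -0.1]
grip_width: 91.9
finger_force: 0.0
time: 5.35
tool_pos: [399.7, 327.8, 21.2]
tcp_rot: [-3.139, 0.0, 2.124]
contact_force: [0.2, 0.5, 0.9]
grip_width: 91.8
finger_force: 0.0
time: 6.22
tool_pos: [400.5, 328.2, 22.2]
tcp_rot: [-3.142, 0.0, 2.124]
contact_force: [-0.0, 0.5, -0.8]
grip_width: 26.5
finger_force: 0.0
[ 5.38531266e-01  5.86863674e-01  1.78147582e+00 -1.29684855e-04
  7.73344071e-01 -1.43654963e-02]
```

```bash
python3 -m pendant '{"dp":[[0,0,0],[0,0,0],[0,0,0],[0,0,-0.05],[0,0,-0.08],[0,0,-0.08]],"rotation":[[0,0,0],[0,0,0],[0,0,0],[0,0,0],[0,0,0],[0,0,0]]}'
python3 -c "
from h import *
goal([480.9,-8.6,75],[180,0,186.9])"
```

```text
time: 6.98
tool_pos: [401.5, 328.9, 104.0]
tcp_rot: [3.137, 0.0, 2.124]
contact_force: [0.4, 0.9, -2.0]
grip_width: 11.9
finger_force: 30.0
dp [-0.3289, -0.1098, 0.0286] rot [0.004, 0.002, -1.138] rows>= 6.1
```

```bash
python3 -m pendant '{"dp":[[-0.05,-0.017,0],[-0.1,-0.034,0],[-0.155,-0.052,0],[-0.21,-0.07,0],[-0.27,-0.09,0],[-0.329,-0.11,0],[-0.329,-0.11,0.02],[-0.329,-0.11,0.027]],"rotation":[[0,0,-0.17],[0,0,-0.35],[0,0,-0.53],[0,0,-0.71],[0,0,-0.89],[0,0,-1.06],[0,0,-1.138],[0,0,-1.138]]}'
python3 -m pendant '{"dp":[[0,0,0],[0,0,0]],"rotation":[[0,0,0],[0,0,0]]}'
python3 - <<'E'
from h import *
a=snap("top","top1")["pixels"];b=snap("scene","scene1")["pixels"]
f=lambda i,x,y,w,h:cv2.resize(i[y:y+h,x:x+w],(400,400),interpolation=cv2.INTER_NEAREST)
cv2.imwrite('pics/z4.png',np.hstack([f(a,246,185,80,80),f(b,220,190,100,100)])[:,:,::-1])
goal([480.9,-8.6,75],[180,0,186.9])
E
```

```text
time: 7.98
tool_pos: [478.5, -11.2, 72.9]
tcp_rot: [3.141, -0.004, -3.024]
contact_force: [0.1, 0.9, -1.7]
grip_width: 11.8
finger_force: 30.0
time: 8.22
tool_pos: [479.4, -8.5, 75.1]
tcp_rot: [3.141, -0.0, -3.021]
contact_force: [0.0, -0.4, -1.2]
grip_width: 11.6
finger_force: 30.0
dp [-0.0011, -0.0001, 0.0006] rot [-0.0, 0.001, 0.001] rows>= 0.0
```

View pics/z4.png

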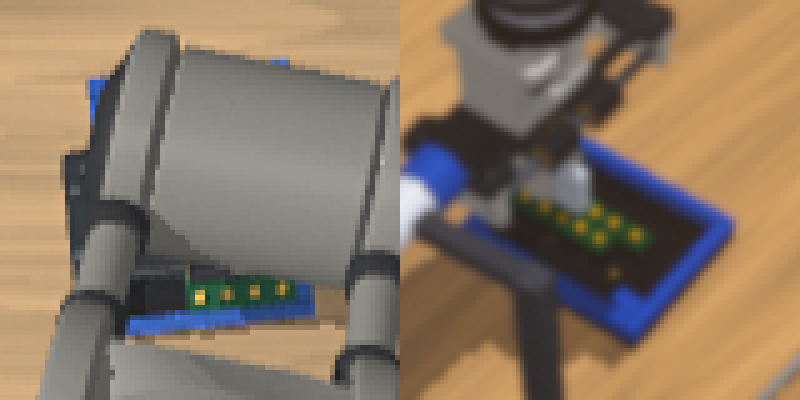

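The scene crop shows A hanging over the nest, tongue pointing to the key block (right-hand tip at about (281,250)). The top view is blocked by the arm. I'll lower carefully, watching the force.

```bash
python3 -m pendant '{"dp":[[-0.001,0,0.015],[-0.001,0,0.027],[-0.001,0,0.027]],"rotation":[[0,0,0],[0,0,0],[0,0,0]]}'
python3 -c "
from h import *
np.set_printoptions(precision=1,suppress=True)
S=snap('scene','scene2')
q=hsv(S);m,st,ce=big((q[...,0]>35)&(q[...,0]<90)&(q[...,1]>70)&(q[...,2]>40)|(q[...,0]>15)&(q[...,0]<35)&(q[...,1]>130)&(q[...,2]>100),(245,225,300,280))
print(st,ce)
from plant import get_obs
o=get_obs();p=o['tool_pos'];y=o['tcp_rot'][2]+np.pi;R=np.array([[np.cos(y),-np.sin(y)],[np.sin(y),np.cos(y)]])
c=np.array([[80,-6],[80,10],[60,-6],[60,-22],[60,10],[-1,10],[-1,40]])@R.T+p[:2]
print(proj(S,np.c_[c,np.full(len(c),p[2]-6)]))
n=np.array([[67,-34],[67,50],[47,-34],[47,-50],[77,-60],[77,60]]);y=np.radians(6.9);R=np.array([[np.cos(y),-np.sin(y)],[np.sin(y),np.cos(y)]]);print(proj(S,np.c_[n@R.T+[492.7,19],np.full(6,22)]))
a=S['pixels'][215:290,235:310];cv2.imwrite('pics/z5.png',cv2.resize(a,(600,600),interpolation=cv2.INTER_NEAREST)[:,:,::-1])"
```

```text
time: 8.7
tool_pos: [479.7, -9.1, 46.8]
tcp_rot: [3.141, -0.003, -3.021]
contact_force: [-0.1, 0.1, -2.5]
grip_width: 11.5
finger_force: 30.0
[275 257  25  23 268] [291.9 271.5]
[[279.8 259. ]
 [283.3 255.1]
 [273.8 255.5]
 [270.1 259.4]
 [277.3 251.6]
 [259.6 241.3]
 [266.2 234.6]]
[[280.3 264.2]
 [298.1 244.5]
 [274.4 260.7]
 [270.8 264.6]
 [277.5 272.5]
 [303.1 243.9]]
```

View pics/z5.png

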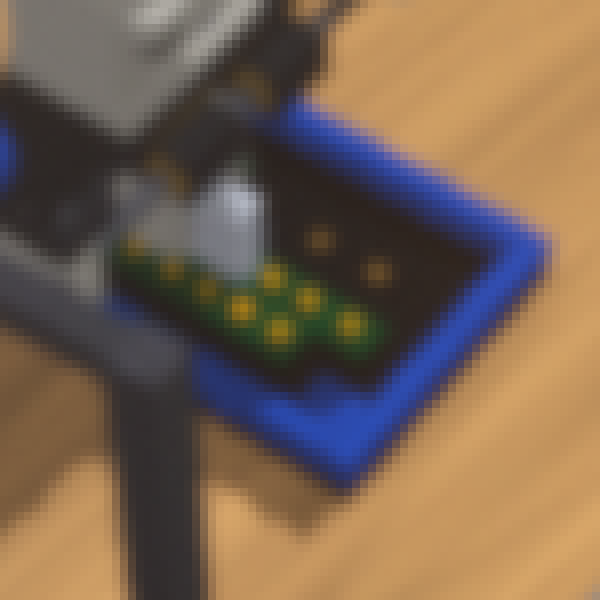

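Crop: the tongue tip is at about (283,256), nest outer corners at (278.7,273.7) and (303.8,245). All three sit about 1 px below the prediction, so module and nest agree relative to each other. Lowering.

```bash
python3 -m pendant '{"dp":[[-0.0005,0,0.003],[-0.0005,0,0.006],[-0.0005,0,0.006]],"rotation":[[0,0,0],[0,0,0],[0,0,0]]}'
python3 -m pendant '{"dp":[[0,0,0.003],[0,0,0.006],[0,0,0.006]],"rotation":[[0,0,0],[0,0,0],[0,0,0]]}'
```

```text
time: 9.12
tool_pos: [481.1, -9.3, 42.1]
tcp_rot: [-3.142, -0.0, -3.021]
contact_force: [-0.1, -1.3, -1.2]
grip_width: 11.7
finger_force: 30.0
time: 9.5
tool_pos: [481.0, -9.3, 36.0]
tcp_rot: [3.142, -0.001, -3.021]
contact_force: [0.1, 0.6, -2.5]
grip_width: 11.9
finger_force: 30.0
```

```bash
python3 -m pendant '{"dp":[[0,0,0.003],[0,0,0.0055],[0,0,0.0055]],"rotation":[[0,0,0],[0,0,0],[0,0,0]]}'
```

```text
time: 9.88
tool_pos: [481.0, -9.3, 30.5]
tcp_rot: [3.142, -0.0, -3.021]
contact_force: [-0.1, 0.0, -1.3]
grip_width: 11.8
finger_force: 30.0
```

```bash
python3 -m pendant '{"dp":[[0,-0.001,0],[0,-0.0015,0]],"rotation":[[0,0,0],[0,0,0]]}'
python3 -m pendant '{"dp":[[0,-0.001,0],[0,-0.001,0]],"rotation":[[0,0,0],[0,0,0]]}'
python3 -m pendant '{"dp":[[0,-0.001,0],[0,-0.001,0]],"rotation":[[0,0,0],[0,0,0]]}'
```

```text
time: 10.12
tool_pos: [481.3, -10.3, 30.8]
tcp_rot: [3.141, -0.0, -3.022]
contact_force: [0.3, 6.1, -1.1]
grip_width: 12.2
finger_force: 30.0
time: 10.38
tool_pos: [481.3, -10.4, 30.8]
tcp_rot: [3.14, -0.0, -3.022]
contact_force: [0.8, 9.9, -1.0]
grip_width: 11.9
finger_force: 30.0
time: 10.62
tool_pos: [481.3, -10.5, 30.9]
tcp_rot: [3.138, -0.0, -3.022]
contact_force: [0.6, 15.0, 0.7]
grip_width: 11.7
finger_force: 30.0
```

```bash
python3 -m pendant '{"dp":[[0,0.0045,0],[0,0.0045,0],[-0.0015,0.0045,0],[-0.003,0.0045,0]],"rotation":[[0,0,0],[0,0,0],[0,0,0],[0,0,0]]}'
python3 -m pendant '{"dp":[[0.002,0,0],[0.004,0,0],[0.006,0,0],[0.006,0,0]],"rotation":[[0,0,0],[0,0,0],[0,0,0],[0,0,0]]}'
```

```text
time: 11.12
tool_pos: [484.3, -8.3, 30.8]
tcp_rot: [-3.141, 0.0, -3.022]
contact_force: [0.8, -0.3, -1.6]
grip_width: 11.8
finger_force: 30.0
time: 11.62
tool_pos: [480.5, -8.7, 31.3]
tcp_rot: [-3.141, 0.006, -3.022]
contact_force: [7.0, 3.4, -4.8]
grip_width: 12.0
finger_force: 30.0
```

```bash
python3 -m pendant '{"dp":[[-0.0044,0,0],[-0.0044,0,0.0005],[-0.0044,0,0.0005]],"rotation":[[0,0,0],[0,0,0],[0,0,0]]}'
python3 -m pendant '{"dp":[[0,0,0],[0,0,0],[0,0,0],[0,0,-0.04],[0,0,-0.05],[0,0,-0.05]],"rotation":[[0,0,0],[0,0,0],[0,0,0],[0,0,0],[0,0,0],[0,0,0]]}' 0.032
python3 -c "
from h import *
goal([593.4,304.1,100],[180,0,147.2])"
```

```text
time: 12.0
tool_pos: [482.3, -8.2, 30.3]
tcp_rot: [-3.141, -0.0, -3.021]
contact_force: [1.0, 0.8, -0.5]
grip_width: 11.7
finger_force: 30.0
time: 12.75
tool_pos: [482.7, -8.2, 80.6]
tcp_rot: [-3.141, 0.001, -3.021]
contact_force: [-0.0, -0.1, 0.3]
grip_width: 32.2
finger_force: 0.0
dp [-0.1474, 0.2968, -0.0194] rot [-0.0, 0.001, 0.693] rows>= 5.3
```

```bash
python3 -m pendant '{"dp":[[-0.024,0.048,-0.019],[-0.05,0.1,-0.019],[-0.074,0.148,-0.019],[-0.1,0.2,-0.019],[-0.125,0.25,-0.019],[-0.147,0.297,-0.019],[-0.147,0.297,-0.019]],"rotation":[[0,0,0.12],[0,0,0.24],[0,0,0.36],[0,0,0.48],[0,0,0.6],[0,0,0.693],[0,0,0.693]]}' 0.076
python3 - <<'E'
from h import *
from plant import get_obs
T=load("top0");q=hsv(T)
m,st,ce=big((q[...,2]<90),(138,148,170,178));print("cleaner",st,onz(T,ce,50))
print(get_obs()['joint_positions'])
goal([593.4,304.1,22],[180,0,147.2])
E
```

```text
time: 13.62
tool_pos: [592.2, 307.6, 96.6]
tcp_rot: [-3.141, -0.001, 2.572]
contact_force: [-0.5, -0.8, -0.5]
grip_width: 75.9
finger_force: 0.0
cleaner [140 152  28  25 279] [[659.40053732 404.518822    50.        ]]
[ 3.64122863e-01  7.14834665e-01  1.25546123e+00  5.65766956e-04
  1.17301130e+00 -6.37261854e-01]
dp [-0.0031, -0.0022, 0.0746] rot [-0.001, -0.001, 0.003] rows>= 1.2
```

```bash
python3 -m pendant '{"dp":[[0,0,0],[0,0,0.04],[0,0,0.077],[0,0,0.077]],"rotation":[[0,0,0],[0,0,0],[0,0,0],[0,0,0]]}'
python3 -m pendant '{"dp":[[0,0,0],[0,0,0],[0,0,0],[0,0,0],[0,0,0]],"rotation":[[0,0,0],[0,0,0],[0,0,0],[0,0,0],[0,0,0]]}' 0.056
```

```text
time: 14.12
tool_pos: [591.5, 302.3, 20.0]
tcp_rot: [-3.138, -0.003, 2.567]
contact_force: [-0.4, 0.2, -0.9]
grip_width: 75.9
finger_force: 0.0
time: 14.75
tool_pos: [593.5, 304.3, 23.8]
tcp_rot: [3.14, 0.002, 2.569]
contact_force: [-0.7, -1.9, 6.3]
grip_width: 59.8
finger_force: 30.0
```

```bash
python3 -m pendant '{"dp":[[0,0,0],[0,0,0],[0,0,-0.045],[0,0,-0.045],[0,0,-0.045],[0,0,-0.045],[0,0,-0.045],[0,0,-0.045]],"rotation":[[0,0,0],[0,0,0],[0,0,0],[0,0,0.18],[0,0,0.36],[0,0,0.54],[0,0,0.72],[0,0,0.9]]}' 0.076
python3 -m pendant '{"dp":[[0,0,0],[0,0,0],[0,0,0],[0,0,0],[0,0,0],[0,0,0.03],[0,0,0.045],[0,0,0.045]],"rotation":[[0,0,0.18],[0,0,0.36],[0,0,0.54],[0,0,0.671],[0,0,0.671],[0,0,0.671],[0,0,0.671],[0,0,0.671]]}' 0.045
python3 -m pendant '{"dp":[[0,0,0],[0,0,0],[0,0,0],[0,0,0],[0,0,0],[0,0,0]],"rotation":[[0,0,0],[0,0,0],[0,0,0],[0,0,0],[0,0,0],[0,0,0]]}' 0.006
python3 -c "
from h import *
goal([500.5,44.3,75],[180,0,6.9])"
```

```text
time: 15.75
tool_pos: [592.5, 304.4, 66.9]
tcp_rot: [-3.141, 0.0, 1.663]
contact_force: [0.1, -0.3, -0.0]
grip_width: 76.6
finger_force: 0.0
time: 16.75
tool_pos: [591.8, 304.0, 20.7]
tcp_rot: [-3.14, 0.003, 0.999]
contact_force: [0.3, 0.4, -0.2]
grip_width: 45.0
finger_force: 0.0
time: 17.5
tool_pos: [593.1, 304.4, 22.7]
tcp_rot: [3.141, -0.001, 0.998]
contact_force: [0.1, -1.1, 3.2]
grip_width: 11.8
finger_force: 30.0
dp [-0.2687, 0.0632, -0.0524] rot [0.0, -0.001, 0.877] rows>= 4.7
```

```bash
python3 -m pendant '{"dp":[[0,0,-0.05],[-0.02,0.005,-0.08],[-0.07,0.016,-0.08],[-0.12,0.028,-0.08],[-0.17,0.04,-0.08],[-0.22,0.052,-0.08],[-0.269,0.063,-0.08],[-0.269,0.063,-0.08]],"rotation":[[0,0,0],[0,0,0.14],[0,0,0.3],[0,0,0.46],[0,0,0.62],[0,0,0.78],[0,0,0.877],[0,0,0.877]]}'
python3 -m pendant '{"dp":[[0,0,0.02],[0,0,0.04],[0,0,0.04]],"rotation":[[0,0,0],[0,0,0],[0,0,0]]}'
python3 -c "
from h import *
goal([500.5,44.3,48],[180,0,6.9])"
```

```text
time: 18.5
tool_pos: [498.6, 41.6, 102.0]
tcp_rot: [3.141, 0.002, 0.116]
contact_force: [0.3, -0.1, -2.0]
grip_width: 11.8
finger_force: 30.0
time: 18.88
tool_pos: [498.9, 44.9, 60.9]
tcp_rot: [-3.141, 0.003, 0.122]
contact_force: [-0.0, -0.2, -1.5]
grip_width: 11.6
finger_force: 30.0
dp [0.0015, 0.0008, 0.0129] rot [-0.001, 0.003, 0.002] rows>= 0.2
```

```bash
python3 -m pendant '{"dp":[[0.0005,0.0005,0.006],[0.0005,0.0005,0.012],[0.0005,0.0005,0.012]],"rotation":[[0,0,0],[0,0,0],[0,0,0]]}'
python3 -c "
from h import *
goal([500.5,44.3,40],[180,0,6.9])"
```

```text
time: 19.25
tool_pos: [500.3, 43.8, 50.0]
tcp_rot: [-3.142, 0.0, 0.121]
contact_force: [-1.8, 0.0, -0.6]
grip_width: 11.7
finger_force: 30.0
dp [0.0003, -0.0005, 0.01] rot [-0.0, 0.0, 0.001] rows>= 0.2
```

```bash
python3 -m pendant '{"dp":[[0,-0.0005,0.004],[0,-0.0005,0.009],[0,-0.0005,0.009]],"rotation":[[0,0,0],[0,0,0],[0,0,0]]}'
python3 -m pendant '{"dp":[[0,0,0.003],[0,0,0.005],[0,0,0.005]],"rotation":[[0,0,0],[0,0,0],[0,0,0]]}'
```

```text
time: 19.62
tool_pos: [500.0, 44.2, 40.8]
tcp_rot: [-3.141, 0.001, 0.121]
contact_force: [-0.7, -0.6, -0.9]
grip_width: 11.8
finger_force: 30.0
time: 20.0
tool_pos: [500.3, 44.2, 36.1]
tcp_rot: [3.142, 0.0, 0.121]
contact_force: [-0.4, -0.4, -1.4]
grip_width: 11.5
finger_force: 30.0
```

```bash
python3 -m pendant '{"dp":[[0,0,0.003],[0,0,0.0055],[0,0,0.0055]],"rotation":[[0,0,0],[0,0,0],[0,0,0]]}'
python3 -m pendant '{"dp":[[0,0,0],[0,0,0],[0,0,0],[0,0,-0.05],[0,0,-0.11],[0,0,-0.17],[0,0,-0.2]],"rotation":[[0,0,0],[0,0,0],[0,0,0],[0,0,0],[0,0,0],[0,0,0],[0,0,0]]}' 0.032
```

```text
time: 20.38
tool_pos: [500.4, 44.2, 30.7]
tcp_rot: [3.142, -0.0, 0.121]
contact_force: [-0.6, 0.4, -0.3]
grip_width: 12.0
finger_force: 30.0
time: 21.25
tool_pos: [501.3, 44.2, 234.4]
tcp_rot: [3.141, -0.005, 0.121]
contact_force: [-0.7, 0.2, -0.0]
grip_width: 31.9
finger_force: 0.0
```

```bash
cat >> h.py <<'E'
def levR(yaw=10.2,tilt=35):
    y,t=np.radians([yaw,tilt]);c=np.array([np.cos(y),np.sin(y),0]);tz=np.sin(t)*c-np.cos(t)*np.array([0,0,1]);ty=np.array([np.sin(y),-np.cos(y),0])
    return Ro.from_matrix(np.c_[np.cross(ty,tz),ty,tz])
E
python3 -c "
from h import *
goal([430,-100,234],0,R=levR());goal([464,-321,215],0,R=levR())"
```

```text
dp [-0.0882, 0.1345, 0.0] rot [0.019, 0.606, -0.055] rows>= 3.3
dp [-0.0812, 0.358, 0.0193] rot [0.019, 0.606, -0.055] rows>= 5.9
```

```bash
python3 -m pendant '{"dp":[[-0.04,0.03,0],[-0.075,0.07,0],[-0.1,0.12,0],[-0.1,0.17,0],[-0.1,0.22,0.005],[-0.095,0.27,0.01],[-0.085,0.32,0.015],[-0.081,0.358,0.019]],"rotation":[[0.005,0.15,-0.015],[0.01,0.3,-0.03],[0.015,0.45,-0.04],[0.019,0.606,-0.055],[0.019,0.606,-0.055],[0.019,0.606,-0.055],[0.019,0.606,-0.055],[0.019,0.606,-0.055]]}' 0.04
python3 -m pendant '{"dp":[[0,0,0],[0,0,0]],"rotation":[[0,0,0],[0,0,0]]}'
python3 - <<'E'
from h import *
from plant import get_obs
o=get_obs();print(np.round(o["joint_positions"],2))
goal([464,-321,215],0,R=levR())
a=snap("top","top3")["pixels"];b=snap("scene","scene3")["pixels"]
f=lambda i,x,y,w,h:cv2.resize(i[y:y+h,x:x+w],(400,400),interpolation=cv2.INTER_NEAREST)
cv2.imwrite('pics/z6.png',np.hstack([np.vstack([f(a,255,190,60,67),f(b,225,210,85,85)])[::1],np.vstack([f(a,360,165,80,80),f(b,120,250,120,120)])])[:,:,::-1][:, :]);i=cv2.imread('pics/z6.png');cv2.imwrite('pics/z6.png',cv2.resize(i,(600,600)))
E
```

```text
time: 22.25
tool_pos: [463.0, -323.4, 211.7]
tcp_rot: [-3.14, -0.606, 0.176]
contact_force: [0.7, -0.3, 0.9]
grip_width: 39.9
finger_force: 0.0
time: 22.5
tool_pos: [462.7, -320.2, 211.2]
tcp_rot: [-3.138, -0.606, 0.176]
contact_force: [-0.3, 0.4, 0.4]
grip_width: 39.9
finger_force: 0.0
[-1.06  0.29  1.82  0.72  0.95 -0.08]
dp [0.0031, 0.001, -0.0025] rot [-0.003, 0.005, -0.002] rows>= 0.1
```

View pics/z6.png

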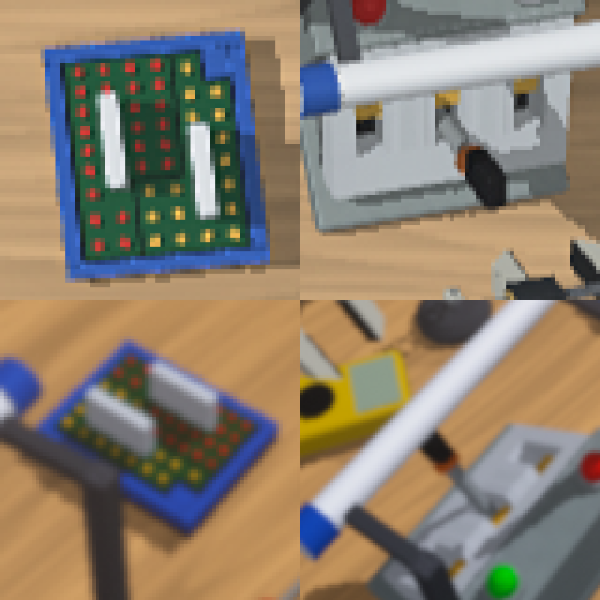

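The modules interlock and lie flat in the nest in both views, ribs at about (277,221) and (296,226). The lever handle is at (404,208)–(411,219) in the top view, where I predicted it, and the open fingers at about (416,236)/(436,233) line up with its axis. Approaching along the lever.

```bash
python3 -m pendant '{"dp":[[0.003,0.001,0.03],[0.003,0.001,0.06],[0.003,0.001,0.09],[0.003,0.001,0.117],[0.003,0.001,0.117],[0.003,0.001,0.117]],"rotation":[[0,0,0],[0,0.004,0],[0,0.004,0],[0,0.004,0],[0,0.004,0],[0,0.004,0]]}'
python3 - <<'E'
from h import *
goal([531.6,-308.8,116.4],0,R=levR())
a=snap("top","top4")["pixels"];b=snap("scene","scene4")["pixels"]
f=lambda i,x,y,w,h:cv2.resize(i[y:y+h,x:x+w],(400,400),interpolation=cv2.INTER_NEAREST)
cv2.imwrite('pics/z7.png',np.hstack([f(a,380,180,60,60),f(b,140,270,80,80)])[:,:,::-1])
E
```

```text
time: 23.35
tool_pos: [531.3, -309.2, 118.6]
tcp_rot: [-3.141, -0.611, 0.178]
contact_force: [-0.1, -0.7, -0.1]
grip_width: 40.1
finger_force: 0.0
dp [-0.0009, -0.0004, 0.002] rot [-0.001, -0.0, 0.0] rows>= 0.0
```

View pics/z7.png

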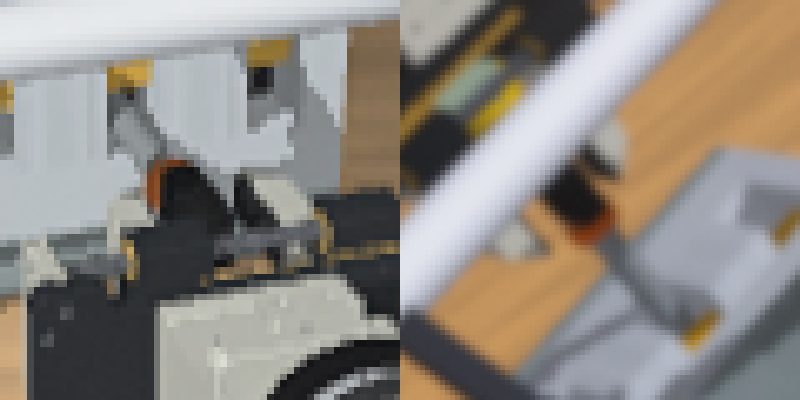

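Both views show the fingers straddling the handle, around (404,208) in the top view and (175,309) in the scene view, with the orange ring just beyond the tips. Closing.

```bash
python3 -m pendant '{"dp":[[0,0,0],[0,0,0],[0,0,0],[0,0,0],[0,0,0]],"rotation":[[0,0,0],[0,0,0],[0,0,0],[0,0,0],[0,0,0]]}' 0.008
python3 -m pendant '{"dp":[[0,0,-0.007],[0,0,-0.014],[0,0,-0.021],[0,0,-0.021]],"rotation":[[0,0,0],[0,0,0],[0,0,0],[0,0,0]]}'
```

```text
time: 24.08
tool_pos: [531.2, -309.6, 117.5]
tcp_rot: [-3.14, -0.61, 0.177]
contact_force: [-2.9, 0.8, 3.6]
grip_width: 16.1
finger_force: 30.0
time: 24.58
tool_pos: [519.0, -311.7, 134.7]
tcp_rot: [-3.14, -0.61, 0.177]
contact_force: [2.5, 0.4, -4.9]
grip_width: 15.8
finger_force: 30.0
```

```bash
python3 -m pendant '{"dp":[[0.01,0,0],[0.02,0,0],[0.03,0,0],[0.04,0,0],[0.042,0,0],[0.042,0,0]],"rotation":[[0,0,0],[0,0,0],[0,0,0],[0,0,0],[0,0,0],[0,0,0]]}'
```

```text
time: 25.32
tool_pos: [553.8, -305.4, 159.0]
tcp_rot: [-3.14, -0.611, 0.177]
contact_force: [3.9, 0.2, -4.6]
grip_width: 15.6
finger_force: 30.0
```

```bash
python3 -m pendant '{"dp":[[0,0.01,0],[0,0.02,0],[0,0.03,0],[0,0.04,0],[0,0.05,0],[0,0.06,0],[0,0.06,0]],"rotation":[[0,0,0],[0,0,0],[0,0,0],[0,0,0],[0,0,0],[0,0,0],[0,0,0]]}'
```

```text
time: 26.2
tool_pos: [564.1, -366.1, 158.5]
tcp_rot: [-3.141, -0.61, 0.177]
contact_force: [3.3, -0.7, -5.7]
grip_width: 15.9
finger_force: 30.0
```

```bash
python3 -m pendant '{"dp":[[-0.01,-0.001,0],[-0.02,-0.001,0],[-0.03,-0.001,0],[-0.04,-0.001,0],[-0.042,-0.001,0],[-0.042,-0.001,0]],"rotation":[[0,0,0],[0,0,0],[0,0,0],[0,0,0],[0,0,0],[0,0,0]]}'
```

```text
time: 26.95
tool_pos: [529.4, -369.8, 133.9]
tcp_rot: [-3.139, -0.609, 0.177]
contact_force: [1.3, -0.8, -5.8]
grip_width: 16.0
finger_force: 30.0
```

Down-slope travel was full and free. Lowering the lever along its axis, then letting go and withdrawing along it.

```bash
python3 -m pendant '{"dp":[[0,0,0.008],[0,0,0.016],[0,0,0.02],[0,0,0.02]],"rotation":[[0,0,0],[0,0,0],[0,0,0],[0,0,0]]}'
python3 -m pendant '{"dp":[[0,0,0],[0,0,0],[0,0,0],[0,0,0]],"rotation":[[0,0,0],[0,0,0],[0,0,0],[0,0,0]]}' 0.05
```

```text
time: 27.45
tool_pos: [541.3, -367.6, 117.8]
tcp_rot: [-3.14, -0.61, 0.177]
contact_force: [0.4, -0.6, -4.7]
grip_width: 15.9
finger_force: 30.0
time: 27.95
tool_pos: [541.2, -367.8, 118.3]
tcp_rot: [-3.14, -0.611, 0.177]
contact_force: [-0.3, 0.4, -0.1]
grip_width: 48.6
finger_force: 0.0
```

```bash
python3 -m pendant '{"dp":[[0,0,-0.03],[0,0,-0.07],[0,0,-0.11],[0,0,-0.14],[0,0,-0.14],[0,0,-0.14]],"rotation":[[0,0,0],[0,0,0],[0,0,0],[0,0,0],[0,0,0],[0,0,0]]}'
python3 - <<'E'
from h import *
a=snap("top","top5")["pixels"];b=snap("scene","scene5")["pixels"]
f=lambda i,x,y,w,h:cv2.resize(i[y:y+h,x:x+w],(400,300),interpolation=cv2.INTER_NEAREST)
cv2.imwrite('pics/z8.png',np.vstack([np.hstack([f(a,255,180,80,60),f(a,350,150,107,80)]),np.hstack([f(b,225,210,107,80),f(b,110,250,147,110)])])[:,:,::-1])
E
```

```text
time: 28.7
tool_pos: [462.3, -381.7, 232.0]
tcp_rot: [-3.138, -0.61, 0.176]
contact_force: [-0.3, 0.5, -0.3]
grip_width: 50.0
finger_force: 0.0
```

View pics/z8.png

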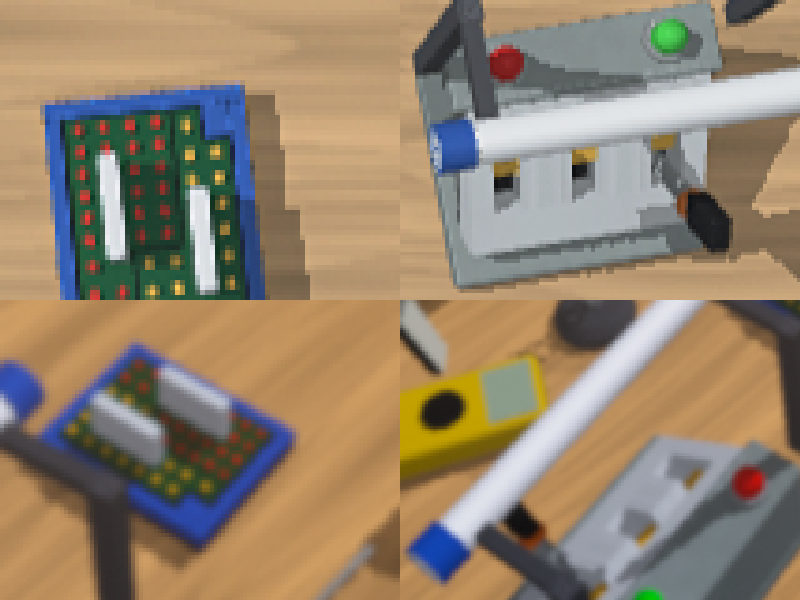

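The final pictures show the lever in the right-hand notch in line with the green lamp (top view ring at about (427,205)), down and released. The shift matches 60 mm along the row. The modules are still seated and the gripper is clear.

```bash
python3 -c "
from plant import workorder
print(workorder.close_job())"
```

```text
the job is handed in; nothing more can be done
None
```

Job handed in at about 29 s: the last pictures show both modules interlocked and lying flat in the nest, the lever down and released in the green lamp's notch and the gripper clear, but `close_job()` returned no verdict.

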